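# Dose one filter disc from the slide-gate feed box

### The job

Two feed boxes stand on the bench, each with three white filter discs in a row of cells over a sliding bottom gate. On the one that has a catch tray under it, pull the gate partway out by its upright black post, just far enough (about 55 mm) to let the rearmost disc drop into the tray while the other two stay in their cells, then push the gate fully home again and let go. Leave the other feed box's gate shut.

Things in the scene. Friction and masses are not known exactly. Their poses are not given: they have to be found in the camera images.
- box_gate (a joint): How far the gate of the feed box with the catch tray under it is pulled out, in m: 0 = shut against its stop, up to 0.150 towards the robot. The cell farthest from the robot is uncovered first: its disc drops by 0.048 at the latest; the middle disc would drop from about 0.070. The gate stays where it is left and slides with about 2 N.
- box_pull (a point): On the axis of that gate's pull post (upright, black, round, 22 mm thick, top 146 mm above the bench, foot at 86 mm): 128 mm above the bench, moving with the gate. Axes: z up, x along the row of cells away from the robot; the gate opens along -x. The box (148 mm long, flared lips up to 162 mm) begins 70 mm from the post at +x; its middle is 144 mm away when shut.
- box_disc0: Filter disc in the rearmost cell (farthest from the robot) of that box, to be let out: white plastic, 36 mm diameter, 14 mm thick, lying flat; origin at the centre of its underside, 84 mm above the bench at the start, z its axis. The steel catch tray (200 x 144 x 34 mm) stands on the bench under the box, between its four legs.
- box_disc1: Same kind of disc in the middle cell of the same box; must stay in its cell (origin 84 mm above the bench).
- spare_gate (a joint): Slide gate of the other feed box (identical, but with no tray under it): 0 = shut, stays shut.
Things that resemble listed ones, but are neither listed nor needed, are in the scene too. Leave any orange look-alike of the box_disc0 alone. What is shaped like the box_disc1 but green is not meant.

How it is judged:
On the way:
1. the gate is partway open and the rearmost disc has dropped out of the box (value of joint box_gate above 0.03 m and height (world z) of box_disc0 below 0.06 m), for 0.2 s.
At the end, for the whole second after the job is handed in: The gate of the box with the tray is shut to within 10 mm of home, the rearmost disc lies at rest in the tray, the middle disc (and so the front one) is still in its cell on the gate, and the other box's gate is shut to within 10 mm (value of joint each of box_gate, spare_gate below 0.01 m and height (world z) of box_disc0 below 0.06 m and linear speed of box_disc0 below 0.05 m/s and x of box_disc0 in the frame of box_pull between 0.045 and 0.275 m and y of box_disc0 in the frame of box_pull between -0.085 and 0.085 m and height (world z) of box_disc1 above 0.075 m); the robot touches nothing.
It fails at once if a second disc drops out of the box (height (world z) of box_disc1 below 0.07 m).
It fails at once if the other feed box's gate is pulled open (more than 15 mm) (value of joint spare_gate above 0.015 m).
It also fails if it takes over 32 s, if anything falls off the work surface, if the arm or the gripper's body presses on something with over 40 N, if the wrist force passes 120 N, or if a joint passes its speed limit or range.

### The arm

A 7-joint arm with a two-finger parallel gripper is mounted at the origin on a cart in front of the work surface, level with it; the furniture and walls round the work are solid. World frame = base frame: x ahead of the robot, y to its left, z up, the work surface at z = 0. Lengths are in m, angles in rad, forces in N, time in s.
With the tool pointing down it reaches from about 0.425 to 0.925 m from the base axis. Payload 6.8 kg.
Tool frame: the origin (TCP) lies at the very end of the fingers, on their centre line; the grasp point (between the pads) lies 19 mm behind it; z points along the fingers, y is the direction in which the jaws open and shut (so a half turn about z gives the same grasp; the last joint's range is limited). The gripper opens to 88 mm and grips with 3 to 60 N. Pads are 20 mm wide; open, the fingers measure 115 mm over their backs; the gripper's body (75 mm by 178 mm) begins 61 mm behind the grasp point.
Start: joints at [1.089, 0.477, 0.022, 1.555, -0.011, 1.109, -0.083], TCP at [0.246, -0.628, 0.223] pointing down, gripper open.
Joint ranges: [-2.96, 2.96], [-0.34, 2.1], [-1.41, 1.46], [0.24, 2.44], [-1.37, 4.51], [0.17, 1.92], [-2.96, 2.96]. Speed limits (rad/s): [2.39, 2.39, 3.14, 3.14, 3.14, 3.14, 3.14].

### API

Orientations are given as a unit quaternion [x, y, z, w].
In Python, from cell import robot gives the robot as it stands.
- The arm moves only by the tool jog_arm, never from a script. Its argument "series" is a list of rows, each a list of 3 entries, a list of its own where there are three numbers: the shift along the tool's x, y, z in m, then the turn about the tool's z in degrees, then the opening, from -1 (shut) to 1 (fully open). In form: [[[x, y, z], yaw, jaw], ...]. A call has exactly 8 rows; each row shifts and turns the pose as measured when the row begins, along the tool's axes as they then stand; what a row does not reach is not made up. A row lasts 1/12 s, in which the tool goes at most 41.7 mm and 7.16 degrees, less where a joint would pass 70% of its speed; a pose out of reach is approached as far as the arm can. A call with a gripper value outside its range is refused whole. The fingers move at their own pace and stop on an object; "newtons" is the grip in N (left out, the last holds). Time passes only in rows, so rows that do not move let the fingers close, or fill a call up. It gives the time, the measured TCP pose, the force and the opening at its end, in the units of the state.
- robot.get_state(): the state, without advancing time (a new reading comes with each control period).
- robot.capture(name): name is "side" or "top"; returns the picture (420x560x3 uint8, red, green, blue); there is no depth.
- robot.calibration(name): a dict with "mtx" (3x3 intrinsics, pixels), "rvec" (rotation vector, rad) and "tvec" (3), from world to camera coordinates, as OpenCV has them. Camera axes: x right, y down, z forward; pixel columns grow to the right and rows downward; lengths in m; the calibration is good to about 2 mm. A picture is of the moment at which its call begins. calibration takes no time and is no camera call.
- robot.job_done(): hands the job in, once; it reports no verdict.
The state is a dict: "clock": time; "joint_pos": joint angles; "qd": joint speeds; "effort": joint torques, N m; "ee_pos": TCP position; "orientation": TCP orientation; "ft_force": force on the tool from outside, world axes, zero at the start; "wrist_torque": the same for the moment, N m; "finger_gap": opening from 0.0 (shut) to 1.0 (fully open).
Only numpy, scipy, OpenCV 4.12 (cv2) and the standard library are available. Lean on these libraries where they do the work, as an engineer would, in place of code of your own. Each camera call takes 0.05 s, during which the arm holds its last target.

## Working session

There is one attempt and no reset: what is moved stays moved. The work goes in short steps, Python scripts to look and compute and a tool call to move; the robot and the scene stay as the last step left them, time stands still between calls to the robot, and variables do not carry over. Pictures are saved under pics/ and viewed, and the job is handed in when it is done.

Besides the shell and the picture viewer there is one more tool, called by a JSON object that holds its "fn" and its "kwargs". jog_arm: Moves the arm, as the interface text tells. Its arguments: {"type":"object","properties":{"series":{"type":"array"},"newtons":{"type":"number"}},"required":["series"]}

```bash
mkdir -p pics; python3 - <<'E'
from cell import robot
import cv2
for n in("side","top"):
    cv2.imwrite(f"pics/{n}0.png",robot.capture(n)[:,:,::-1])
    c=robot.calibration(n);print(n,c)
print(robot.get_state())
E
```

```text
side {'mtx': array([[462.38940803,   0.        , 282.7003776 ],
       [  0.        , 462.38940803, 217.86051571],
       [  0.        ,   0.        ,   1.        ]]), 'rvec': array([2.09780018, 0.01999516, 0.01046481]), 'tvec': array([-0.62526319,  0.06665327,  1.06634256])}
top {'mtx': array([[438.31049277,   0.        , 276.26165073],
       [  0.        , 438.31049277, 209.17205074],
       [  0.        ,   0.        ,   1.        ]]), 'rvec': array([ 2.11402387, -2.10992922,  0.16612671]), 'tvec': array([-0.02539181,  0.63641011,  0.92553929])}
{'clock': 0.1, 'joint_pos': array([ 1.08891262,  0.47771096,  0.02233024,  1.55628406, -0.01146566,
        1.10930416, -0.08308879]), 'qd': array([-1.68107442e-03, -7.17702960e-04,  7.61156784e-05, -3.64861831e-03,
        4.55932616e-04, -4.71574537e-04,  1.59857642e-04]), 'effort': array([ 4.22085708e-03, -5.84090960e+01,  1.54007848e+00, -2.73313057e+01,
       -5.41877432e-02,  1.31413329e-02,  1.66269081e-05]), 'ee_pos': array([ 0.24627218, -0.62791974,  0.221812  ]), 'orientation': array([ 9.82580771e-01,  1.85834347e-01, -2.14123463e-04, -7.59616394e-04]), 'ft_force': array([-0.07926748, -0.10448339, -0.77957605]), 'wrist_torque': array([ 0.01651163, -0.05729288, -0.00498749]), 'finger_gap': 0.9990570605128053}
```

View pics/side0.png

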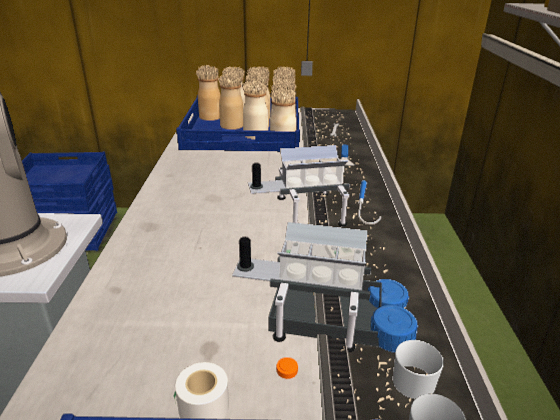

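View pics/top0.png

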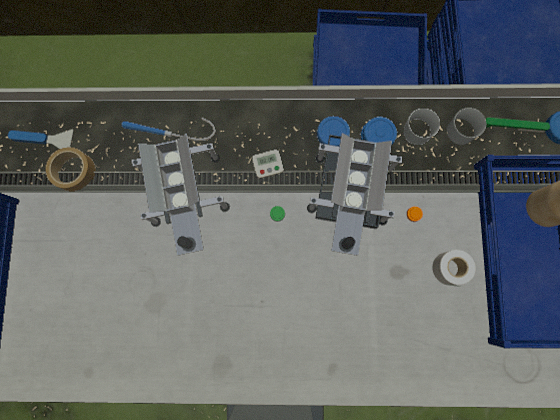

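The side view shows two feed boxes: the near one (post about (245,252)) has a dark tray under it at (320,310), and the far one (post about (257,176)) has none. In the top view, posts are at (347,243), with the dark tray visible below the box at (330,212) and (370,220), and at (185,243), with no tray.

What could be mistaken for the target: post top(347,243) or top(185,243), i.e. side(245,252) or side(257,176). The orange disc at top(415,214) and the green one at top(277,213) are decoys. My choice is the right box in the top view, which is the near box in the side view. Next I'll measure it and check a crop.

```bash
cat > h.py <<'E'
import numpy as np,cv2
from cell import robot
def ray(n,p):
    c=robot.calibration(n);R=cv2.Rodrigues(c["rvec"])[0];t=c["tvec"]
    q=cv2.undistortPoints(np.array([[p]],float),c["mtx"],None)[0,0]
    return -R.T@t, R.T@np.array([q[0],q[1],1])
def onz(n,p,z):
    o,d=ray(n,p);return o+d*(z-o[2])/d[2]
def proj(n,P):
    c=robot.calibration(n);return cv2.projectPoints(np.array([P],float),c["rvec"],c["tvec"],c["mtx"],None)[0].ravel()
def tri(p1,p2):
    o1,d1=ray("side",p1);o2,d2=ray("top",p2)
    s=np.linalg.lstsq(np.c_[d1,-d2],o2-o1,rcond=None)[0]
    a,b=o1+s[0]*d1,o2+s[1]*d2;return (a+b)/2,np.linalg.norm(a-b)
E
python3 - <<'E'
from h import *
T=cv2.imread("pics/top0.png");S=cv2.imread("pics/side0.png")
def blobs(m,off,amin):
    n,l,s,c=cv2.connectedComponentsWithStats(m.astype(np.uint8))
    return [(c[i]+off,s[i][:4]+np.r_[off,0,0],s[i][4]) for i in range(1,n) if s[i][4]>=amin]
x0,y0=325,225
print("post top",blobs(T[y0:262,x0:370].max(2)<60,[x0,y0],40))
x0,y0=225,225
print("post side",blobs(S[y0:285,x0:265].max(2)<50,[x0,y0],40))
x0,y0=335,140
for p in blobs(T[y0:212,x0:375].min(2)>205,[x0,y0],30): print("disc",p,onz("top",p[0],.098))
x0,y0=235,140
a=cv2.resize(T[130:262,290:410],None,fx=4,fy=4,interpolation=2);b=cv2.resize(S[215:355,220:390],None,fx=3.7,fy=3.7,interpolation=2)
a=cv2.resize(a,(420,462));b=cv2.resize(b,(380,313));o=np.zeros((462,800,3),np.uint8);o[:,:420]=a;o[:313,420:]=b
cv2.imwrite("pics/crop0.png",o)
E
```

```text
post top [(array([347.5511811 , 242.83464567]), array([341, 237,  14,  13]), np.int32(127))]
post side [(array([244.83227848, 252.81012658]), array([240, 237,  11,  31]), np.int32(316))]
```

View pics/crop0.png

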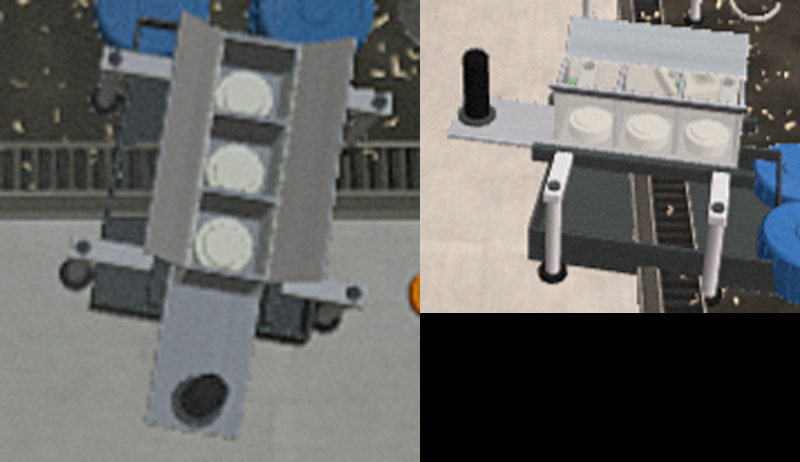

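```bash
python3 - <<'E'
from h import *
print(ray("top",(0,0))[0],ray("side",(0,0))[0])
T=cv2.imread("pics/top0.png").astype(int)
# discs
m=np.zeros(T.shape[:2],np.uint8); m[140:212,335:378]=(T[140:212,335:378].min(2)>175)
m=cv2.morphologyEx(m,cv2.MORPH_OPEN,np.ones((5,5),np.uint8))
n,l,s,c=cv2.connectedComponentsWithStats(m)
D=[]
for i in range(1,n):
    p=onz("top",c[i],.098);print("disc",c[i],s[i],p);
    if s[i][4]>60: D.append(p)
D=np.array(D);d=D[0]-D[-1];print("axis deg",np.degrees(np.arctan2(d[1],d[0])),"spacing",np.diff(D,axis=0))
# post: top end in side view, triangulate
P,e=tri((245.5,239.5),(348.5,242));print("tri top",P,e)
for pt in ((347.5,242.8),(349,242)): print(onz("top",pt,.146),onz("top",pt,.12))
# side: post silhouette centre at several heights
S=cv2.imread("pics/side0.png");
for v in range(236,270,3):
    u=np.where(S[v,225:265].max(1)<50)[0]+225; print(v,u.min() if len(u) else 0,u.max() if len(u) else 0)
# gate plate edges
for x in range(238,256,3): print(x,[int(v) for v in T[x,325:372].mean(1)])
E
```

```text
[ 0.45578478 -0.05155638  1.02561578] [ 0.62470153 -0.88183465  0.60382018]
disc [359.609375 154.      ] [355 151  10   7  64] [ 0.75210434 -0.20763667  0.098     ]
disc [358.65517241 175.84482759] [355 172   8   9  58] [ 0.70266127 -0.20407604  0.098     ]
axis deg 0.0 spacing []
tri top [ 0.55510687 -0.17198257  0.14314117] 0.0034545925391950777
[ 0.55146144 -0.16979474  0.146     ] [ 0.55428948 -0.17328968  0.12      ]
[ 0.55307467 -0.17283056  0.146     ] [ 0.5559504  -0.17641522  0.12      ]
236 0 0
239 240 248
242 240 249
245 240 249
248 240 250
251 240 250
254 240 250
257 240 250
260 240 250
263 240 250
266 240 250
269 0 0
238 [143, 148, 141, 144, 144, 141, 140, 135, 124, 132, 132, 132, 130, 130, 133, 132, 125, 126, 83, 61, 48, 30, 36, 40, 45, 43, 42, 33, 71, 133, 140, 134, 129, 132, 136, 135, 130, 145, 146, 147, 143, 146, 141, 150, 147, 147, 150]
241 [148, 145, 139, 139, 144, 142, 142, 139, 121, 130, 129, 131, 135, 134, 116, 63, 70, 49, 39, 26, 41, 39, 46, 45, 40, 47, 43, 38, 42, 42, 100, 137, 131, 130, 130, 133, 143, 144, 144, 146, 147, 145, 145, 149, 144, 144, 143]
244 [141
[... 212 characters left out ...]
44]
247 [144, 143, 144, 144, 137, 141, 144, 132, 131, 130, 130, 130, 133, 127, 90, 65, 66, 59, 33, 25, 40, 42, 35, 41, 32, 42, 57, 74, 111, 136, 135, 132, 131, 129, 136, 144, 146, 145, 147, 144, 146, 143, 139, 144, 146, 147, 149]
250 [145, 144, 142, 142, 145, 138, 124, 134, 121, 117, 132, 131, 133, 135, 133, 138, 103, 76, 58, 67, 74, 68, 65, 67, 64, 82, 123, 135, 133, 135, 130, 127, 129, 132, 140, 143, 144, 140, 145, 146, 143, 142, 141, 147, 150, 147, 146]
253 [144, 144, 143, 144, 139, 141, 143, 141, 144, 141, 145, 141, 144, 148, 144, 153, 143, 117, 128, 118, 118, 133, 139, 136, 133, 123, 121, 131, 134, 134, 131, 129, 135, 145, 144, 145, 139, 147, 142, 141, 140, 138, 141, 141, 151, 148, 146]
```

```bash
python3 - <<'E'
from h import *
f=lambda u,v,z:onz("top",(290+u/3.5,130+v/3.5),z)
def ang(a,b): d=a-b; return np.degrees(np.arctan2(d[1],d[0]))
b,m,r=f(247,92,.098),f(237,167,.098),f(224,243,.098)
print(b,m,r,ang(b,r))
print("plate",ang(f(170,265,.086),f(149,425,.086)),ang(f(258,300,.086),f(238,437,.086)))
e=(f(149,425,.086)+f(238,437,.086))/2;print("plate end mid",e, "width",np.linalg.norm(f(149,425,.086)-f(238,437,.086)))
P=np.array([.554,-.173,.12]);print("post->mid",ang(m,P),np.linalg.norm((m-P)[:2]))
# lip edges z .162
print("lips",ang(f(183,12,.162),f(149,255,.162)),ang(f(355,40,.162),f(325,280,.162)))
print("lip width",f(149,255,.162),f(325,280,.162))
st=robot.get_state();q=st["orientation"]
from scipy.spatial.transform import Rotation as R
print(R.from_quat(q).as_matrix().round(3))
E
```

```text
[ 0.74687766 -0.20957639  0.098     ] [ 0.69847789 -0.20191762  0.098     ] [ 0.6503185  -0.19254202  0.098     ] -10.004830025021407
plate -8.526514542016741 -9.93453869652031
plate end mid [ 0.5358666  -0.17255865  0.086     ] width 0.05430800392029367
post->mid -11.318336299113403 0.14734344162268112
lips -8.855238608262392 -9.205250744402944
lip width [ 0.62993528 -0.1398848   0.162     ] [ 0.61532342 -0.23940491  0.162     ]
[[ 0.931  0.365 -0.001]
 [ 0.365 -0.931  0.001]
 [-0.    -0.002 -1.   ]]
```

Crop check: the chosen box has the dark tray under it, three white discs in it and a black post. The post is at about (0.555,-0.176), the row axis is about -9.7°, the post-to-middle distance measures 147 mm (144 given), and the triangulated top is at 143 mm (146 given), so these agree. Now moving.

{"fn": "jog_arm", "kwargs": {"series": [[[0.02,-0.015,-0.02],0,1],[[0.033,-0.022,-0.005],0,1],[[0.033,-0.022,0],0,1],[[0.033,-0.022,0],0,1],[[0.033,-0.022,0],0,1],[[0.033,-0.022,0],0,1],[[0.033,-0.022,0],0,1],[[0,0,0],0,1]], "newtons": 20}}

```text
clock: 0.77
ee_pos: [0.3971, -0.4037, 0.2429]
orientation: [0.983, 0.181, -0.003, -0.003]
ft_force: [-1.1, 1.4, 0.3]
finger_gap: 0.999
```

{"fn": "jog_arm", "kwargs": {"series": [[[0.033,-0.022,0],0,1],[[0.033,-0.022,0],0,1],[[0.033,-0.022,0],0,1],[[0.033,-0.022,0],0,1],[[0.033,-0.022,0],0,1],[[0.033,-0.022,0],0,1],[[0,0,0],7,1],[[0,0,0],7,1]]}}

```text
clock: 1.43
ee_pos: [0.5344, -0.2052, 0.2402]
orientation: [0.998, 0.059, -0.005, -0.004]
ft_force: [-0.8, -0.8, 0.0]
finger_gap: 0.999
```

{"fn": "jog_arm", "kwargs": {"series": [[[0,0,0],7,1],[[0,0,0],7,1],[[0,0,0],2,1],[[0,0,0],0,1],[[0,0,0],0,1],[[0,0,0],0,1],[[0,0,0],0,1],[[0,0,0],0,1]]}}

```text
clock: 2.1
ee_pos: [0.5341, -0.2023, 0.2375]
orientation: [0.996, -0.085, -0.008, -0.005]
ft_force: [0.2, -1.5, 0.2]
finger_gap: 0.999
```

```bash
cat > st.py <<'E'
from h import *
from scipy.spatial.transform import Rotation as R
def rel(P):
    s=robot.get_state();M=R.from_quat(s["orientation"]).as_matrix()
    print("clock",s["clock"],"tcp",s["ee_pos"].round(4),"yaw",np.degrees(np.arctan2(M[1,0],M[0,0])).round(2),"z",M[:,2].round(4),"rel tool",(M.T@(np.array(P)-s["ee_pos"])).round(4),"F",s["ft_force"].round(1),"gap",s["finger_gap"])
E
python3 - <<'E'
from st import *
rel([.555,-.1755,.109])
E
```

```text
clock 2.1 tcp [ 0.5341 -0.2023  0.2375] yaw -9.76 z [-0.0155  0.0104 -0.9998] rel tool [ 0.0182 -0.029   0.1284] F [ 0.2 -1.5  0.2] gap 0.9993597851893691
```

{"fn": "jog_arm", "kwargs": {"series": [[[0.009,-0.0145,0],0,1],[[0.009,-0.0145,0],0,1],[[0,0,0.02],0,1],[[0,0,0.02],0,1],[[0,0,0.02],0,1],[[0,0,0],0,1],[[0,0,0],0,1],[[0,0,0],0,1]]}}

```text
clock: 2.77
ee_pos: [0.5578, -0.1771, 0.1778]
orientation: [0.996, -0.084, -0.006, -0.004]
ft_force: [0.2, -0.0, -0.5]
finger_gap: 0.999
```

```bash
python3 - <<'E'
from st import *
rel([.555,-.1755,.109])
T=robot.capture("top")[:,:,::-1];S=robot.capture("side")[:,:,::-1]
o=np.zeros((420,800,3),np.uint8)
o[:,:400]=cv2.resize(S[170:290,190:304],(400,420));o[:,400:]=cv2.resize(T[170:290,290:404],(400,420))
cv2.imwrite("pics/c1.png",o)
E
```

```text
clock 2.7667 tcp [ 0.5578 -0.1771  0.1778] yaw -9.69 z [-0.0117  0.0097 -0.9999] rel tool [-0.0021 -0.0006  0.0688] F [ 0.2 -0.  -0.5] gap 0.9992319398403523
```

View pics/c1.png

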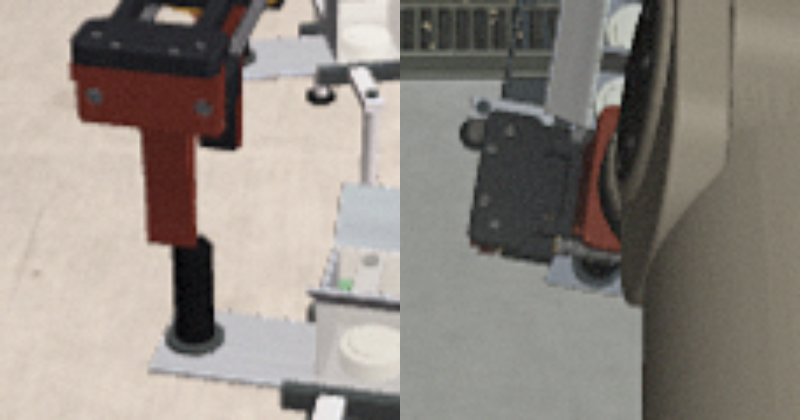

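```bash
python3 - <<'E'
from st import *
s=robot.get_state();M=R.from_quat(s["orientation"]).as_matrix()
for d in(-.0575,.0575,-.045,.045): print(d,proj("side",s["ee_pos"]+M[:,1]*d))
print(proj("side",[.555,-.1755,.116]),proj("side",[.555,-.1755,.146]),"seen finger",190+172*114/400,170+244*120/420,"seen post",190+193*114/400)
E
```

```text
-0.0575 [253.21012878 209.01716873]
0.0575 [237.22618121 242.18027362]
-0.045 [251.64813882 212.25794743]
0.045 [239.15602215 238.17628666]
[244.72608894 252.98555909] [244.30413065 239.35947712] seen finger 239.02 239.71428571428572 seen post 245.005
```

The side crop shows the near finger tip at about (239,240) and the post at column 245, both where predicted for this post position. Descending.

{"fn": "jog_arm", "kwargs": {"series": [[[-0.001,0,0.016],0,1],[[0,0,0.017],0,1],[[0,0,0.017],0,1],[[0,0,0.015],0,1],[[0,0,0],0,1],[[0,0,0],0,1],[[0,0,0],0,1],[[0,0,0],0,1]]}}

```text
clock: 3.53
ee_pos: [0.5639, -0.1795, 0.1222]
orientation: [0.996, -0.085, 0.004, -0.003]
ft_force: [0.4, 0.2, -0.0]
finger_gap: 0.999
```

{"fn": "jog_arm", "kwargs": {"series": [[[0,0,0],0,0.2],[[0,0,0],0,0],[[0,0,0],0,-0.2],[[0,0,0],0,-0.4],[[0,0,0],0,-0.6],[[0,0,0],0,-1],[[0,0,0],0,-1],[[0,0,0],0,-1]]}}

```text
clock: 4.2
ee_pos: [0.566, -0.1801, 0.126]
orientation: [0.996, -0.086, 0.007, -0.002]
ft_force: [-0.0, -0.3, 0.1]
finger_gap: 0.433
```

{"fn": "jog_arm", "kwargs": {"series": [[[0,0,0],0,1],[[0,0,0],0,1],[[-0.004,0.001,0.004],0,1],[[-0.004,0.001,0.004],0,1],[[-0.004,0.001,0.004],0,1],[[-0.002,0,0.003],0,1],[[0,0,0],0,1],[[0,0,0],0,1]]}}

```text
clock: 4.87
ee_pos: [0.5491, -0.1806, 0.1083]
orientation: [0.996, -0.086, 0.005, -0.002]
ft_force: [0.3, 0.2, 0.6]
finger_gap: 0.983
```

```bash
python3 - <<'E'
from st import *
rel([.555,-.1755,.109])
E
```

```text
clock 4.8667 tcp [ 0.5491 -0.1806  0.1083] yaw -9.83 z [ 0.0112  0.0035 -0.9999] rel tool [ 0.0049 -0.0061 -0.0006] F [0.3 0.2 0.6] gap 0.9831096246814088
```

{"fn": "jog_arm", "kwargs": {"series": [[[0.003,-0.003,0],0,1],[[0.003,-0.003,0],0,-0.3],[[0,0,0],0,-0.6],[[0,0,0],0,-1],[[0,0,0],0,-1],[[0,0,0],0,-1],[[0,0,0],0,-1],[[0,0,0],0,-1]], "newtons": 20}}

```text
clock: 5.53
ee_pos: [0.5582, -0.1748, 0.109]
orientation: [0.996, -0.085, 0.006, -0.002]
ft_force: [0.0, 0.6, 0.7]
finger_gap: 0.508
```

```bash
python3 - <<'E'
from st import *
rel([.555,-.1755,.109])
E
```

```text
clock 5.5333 tcp [ 0.5582 -0.1748  0.109 ] yaw -9.78 z [ 0.0129  0.0035 -0.9999] rel tool [-0.003   0.0012 -0.0001] F [0.  0.6 0.7] gap 0.5081333046826426
```

{"fn": "jog_arm", "kwargs": {"series": [[[-0.001,0,0],0,-1],[[-0.001,0,0],0,-1],[[-0.001,0,0],0,-1],[[0,0,0],0,-1],[[0,0,0],0,-1],[[0,0,0],0,-1],[[0,0,0],0,-1],[[0,0,0],0,-1]]}}

```text
clock: 6.2
ee_pos: [0.5547, -0.1748, 0.1089]
orientation: [0.996, -0.085, 0.006, -0.002]
ft_force: [-0.9, -0.5, -1.1]
finger_gap: 0.245
```

```bash
python3 - <<'E'
from st import *
rel([.555,-.1755,.109])
E
```

```text
clock 6.2 tcp [ 0.5547 -0.1748  0.1089] yaw -9.79 z [ 0.0131  0.0029 -0.9999] rel tool [ 0.0005  0.0006 -0.0001] F [-0.9 -0.5 -1.1] gap 0.245481438824402
```

Gripped: 0.245 × 88 = 21.6 mm, against a 22 mm post. Pulling most of the way.

{"fn": "jog_arm", "kwargs": {"series": [[[-0.006,0,0],0,-1],[[-0.008,0,0],0,-1],[[-0.008,0,0],0,-1],[[-0.008,0,0],0,-1],[[-0.008,0,0],0,-1],[[0,0,0],0,-1],[[0,0,0],0,-1],[[0,0,0],0,-1]]}}

```text
clock: 6.87
ee_pos: [0.5143, -0.1678, 0.109]
orientation: [0.996, -0.085, 0.009, -0.002]
ft_force: [1.6, 0.1, -2.0]
finger_gap: 0.247
```

```bash
python3 - <<'E'
from st import *
rel([.5547,-.1748,.109])
E
```

```text
clock 6.8667 tcp [ 0.5143 -0.1678  0.109 ] yaw -9.79 z [ 0.0173  0.0022 -0.9998] rel tool [0.041  0.0001 0.0006] F [ 1.6  0.1 -2. ] gap 0.24671027305121873
```

Pulled 41 mm, so 14 mm to go.

{"fn": "jog_arm", "kwargs": {"series": [[[-0.005,0,0],0,-1],[[-0.005,0,0],0,-1],[[-0.003,0,0],0,-1],[[0,0,0],0,-1],[[0,0,0],0,-1],[[0,0,0],0,-1],[[0,0,0],0,-1],[[0,0,0],0,-1]]}}

```text
clock: 7.53
ee_pos: [0.501, -0.1654, 0.1089]
orientation: [0.996, -0.085, 0.009, -0.002]
ft_force: [1.7, -0.6, 0.0]
finger_gap: 0.244
```

```bash
python3 - <<'E'
from st import *
rel([.5547,-.1748,.109])
S=robot.capture("side")[:,:,::-1]
cv2.imwrite("pics/c2.png",cv2.resize(S[200:360,200:400],None,fx=4,fy=3.7))
E
```

```text
clock 7.5333 tcp [ 0.501  -0.1654  0.1089] yaw -9.79 z [ 0.0178  0.0021 -0.9998] rel tool [0.0545 0.0001 0.0008] F [ 1.7 -0.6  0. ] gap 0.24409185558129984
```

View pics/c2.png

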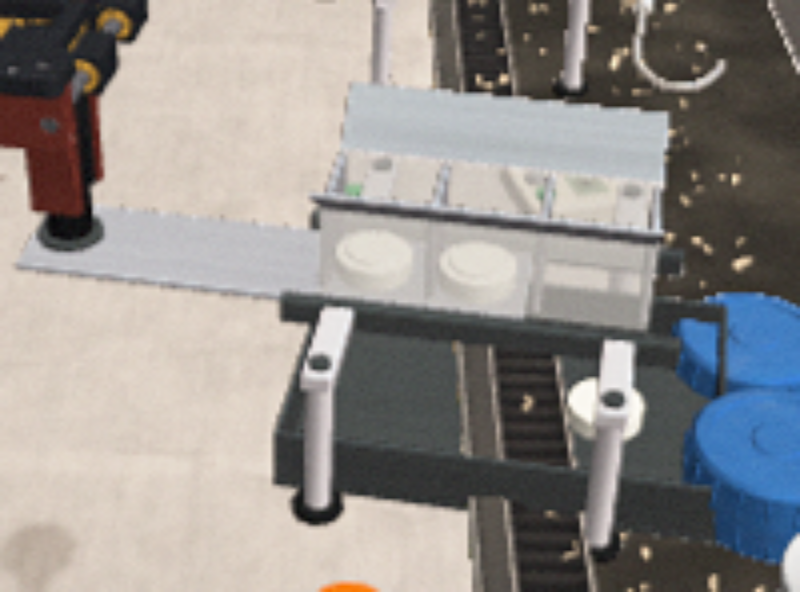

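The rearmost cell is empty and its disc lies in the tray at about side(351,310). The other two discs are still in their cells. Waiting briefly, then pushing home.

{"fn": "jog_arm", "kwargs": {"series": [[[0,0,0],0,-1],[[0,0,0],0,-1],[[0.006,0,0],0,-1],[[0.008,0,0],0,-1],[[0.008,0,0],0,-1],[[0.008,0,0],0,-1],[[0.008,0,0],0,-1],[[0,0,0],0,-1]]}}

```text
clock: 8.25
ee_pos: [0.539, -0.1721, 0.1089]
orientation: [0.996, -0.085, 0.005, -0.002]
ft_force: [0.1, 0.5, 3.3]
finger_gap: 0.246
```

```bash
python3 - <<'E'
from st import *
rel([.5547,-.1748,.109])
E
```

```text
clock 8.25 tcp [ 0.539  -0.1721  0.1089] yaw -9.79 z [ 0.0104  0.0031 -0.9999] rel tool [0.016  0.     0.0001] F [0.1 0.5 3.3] gap 0.24590559563656347
```

{"fn": "jog_arm", "kwargs": {"series": [[[0.005,0,0],0,-1],[[0.004,0,0],0,-1],[[0.003,0,0],0,-1],[[0.002,0,0],0,-1],[[0.002,0,0],0,-1],[[0.002,0,0],0,-1],[[0.001,0,0],0,-1],[[0,0,0],0,-1]]}}

```text
clock: 8.92
ee_pos: [0.5545, -0.1748, 0.1089]
orientation: [0.996, -0.086, -0.001, -0.003]
ft_force: [-0.1, -0.0, 0.3]
finger_gap: 0.244
```

```bash
python3 - <<'E'
from st import *
rel([.5547,-.1748,.109])
E
```

```text
clock 8.9167 tcp [ 0.5545 -0.1748  0.1089] yaw -9.82 z [-0.0011  0.0051 -1.    ] rel tool [ 0.0002 -0.     -0.0001] F [-0.1 -0.   0.3] gap 0.24377778753513255
```

Back at the shut position, against the stop. Releasing and rising.

{"fn": "jog_arm", "kwargs": {"series": [[[0,0,0],0,0],[[0,0,0],0,0.5],[[0,0,0],0,1],[[0,0,0],0,1],[[0,0,0],0,1],[[0,0,0],0,1],[[0,0,0],0,1],[[0,0,0],0,1]]}}

```text
clock: 9.58
ee_pos: [0.5564, -0.1749, 0.1085]
orientation: [0.996, -0.086, 0.001, -0.003]
ft_force: [-0.1, -0.3, -0.2]
finger_gap: 0.816
```

```bash
python3 - <<'E'
from st import *
rel([.5547,-.1748,.109])
E
```

```text
clock 9.5833 tcp [ 0.5564 -0.1749  0.1085] yaw -9.84 z [ 0.0027  0.0051 -1.    ] rel tool [-0.0016  0.0002 -0.0005] F [-0.1 -0.3 -0.2] gap 0.8157375622117691
```

Gap is 72 mm and the fingers are clear. Rising, then backing away.

{"fn": "jog_arm", "kwargs": {"series": [[[0,0,-0.01],0,1],[[0,0,-0.02],0,1],[[0,0,-0.02],0,1],[[0,0,-0.025],0,1],[[0,0,-0.025],0,1],[[0,0,-0.025],0,1],[[0,0,-0.02],0,1],[[0,0,0],0,1]]}}

```text
clock: 10.25
ee_pos: [0.5548, -0.1752, 0.2635]
orientation: [0.996, -0.086, 0.0, -0.003]
ft_force: [0.4, 0.3, 0.1]
finger_gap: 1.001
```

{"fn": "jog_arm", "kwargs": {"series": [[[-0.01,0.02,0],0,1],[[-0.01,0.03,0],0,1],[[-0.01,0.03,0],0,1],[[-0.01,0.03,0],0,1],[[-0.01,0.03,0],0,1],[[0,0.01,0],0,1],[[0,0,0],0,1],[[0,0,0],0,1]]}}

```text
clock: 10.92
ee_pos: [0.4783, -0.3168, 0.2645]
orientation: [0.997, -0.083, 0.003, -0.004]
ft_force: [0.4, 0.4, -0.4]
finger_gap: 0.998
```

```bash
python3 - <<'E'
from st import *
rel([.5547,-.1748,.109])
S=robot.capture("side")[:,:,::-1];T=robot.capture("top")[:,:,::-1]
cv2.imwrite("pics/s3.png",S);cv2.imwrite("pics/t3.png",T)
o=np.zeros((420,800,3),np.uint8)
o[:,:400]=cv2.resize(S[140:350,200:400],(400,420));o[:,400:]=cv2.resize(T[100:310,230:430],(400,420))
cv2.imwrite("pics/c3.png",o)
E
```

```text
clock 10.9167 tcp [ 0.4783 -0.3168  0.2645] yaw -9.5 z [ 0.0058  0.0066 -1.    ] rel tool [ 0.0512 -0.1515  0.1569] F [ 0.4  0.4 -0.4] gap 0.998226815723302
```

View pics/c3.png

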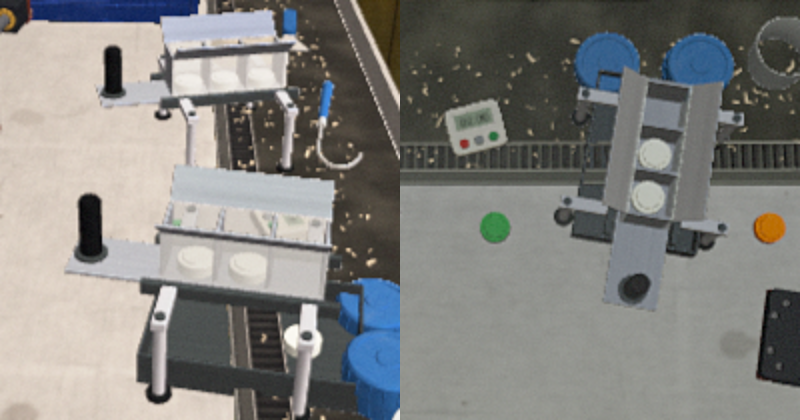

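The post is back at side(245,253) and top(347,243), as at the start. The rear cell is empty, with its disc in the tray at side(351,311), two discs are still in their cells, and the other box is unchanged. One numeric check, then hand in.

```bash
python3 - <<'E'
from st import *
for f in("pics/side0.png","pics/s3.png"):
    S=cv2.imread(f)
    for a in((225,225,265,285),(245,155,268,192)):
        ys,xs=np.where(S[a[1]:a[3],a[0]:a[2]].max(2)<50);print(f,a,xs.mean()+a[0],ys.mean()+a[1])
d=onz("side",(351,310),.02)-[.555,-.1755,0.02];t=np.radians(-9.7)
print("disc in pull frame",d[0]*np.cos(t)+d[1]*np.sin(t),-d[0]*np.sin(t)+d[1]*np.cos(t))
robot.job_done()
E
```

```text
pics/side0.png (225, 225, 265, 285) 244.82018927444796 252.86435331230285
pics/side0.png (245, 155, 268, 192) 256.30386740331494 175.35911602209944
pics/s3.png (225, 225, 265, 285) 244.79365079365078 252.92698412698414
pics/s3.png (245, 155, 268, 192) 256.3184357541899 175.35754189944134
disc in pull frame 0.20464966851867655 -0.0077498955010098375
the job is handed in; nothing more can be done
```

I gripped the post on the feed box with the tray and pulled its gate out about 54.5 mm, and the rearmost disc dropped into the tray. I then pushed the gate home, let go, moved the arm clear and handed the job in at about 11 s of the 32 s allowed.

**Last checks:**
- **Gates:** both posts are within 0.1 px of where they started in the side view, so both gates read as shut.
- **Dropped disc:** it lies in the tray at about x = 0.205 m, y = -0.008 m in the `box_pull` frame, inside the limits.
- **Other discs:** the middle and front discs are still in their cells.
- **Robot:** it touches nothing, and forces read near zero.

**What went wrong:** the first closing was about 11 mm off because the tool drifted during rows with no motion. I reopened before the fingers closed on anything, re-centred and gripped again. No check failed or disagreed at the end. I did not time the 0.2 s open-gate condition directly. The gate stayed near its full 54.5 mm for well over that.

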